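Lock a rejected mould insert away in the tilt-out return bin

TASK

Put the rejected square-necked steel insert into the grey return bin: pull the bin's bottom-hinged flap down by its raised bar all the way to its stop, lower the insert into the pocket and let go of it, then push the flap back up until it is fully shut. Keep hold of the flap while it swings, so that it never drops or slams, and lower the insert rather than throwing it. Last, lock the bin: press the black knob on its roof fully in, turn it clockwise to its next position, which you must find by feel, and leave it sprung back up there; do not disturb the round core, the carton or the tape dispenser.

Things in the scene. Friction and masses are not known exactly. Their poses are not given: they have to be found in the camera images.
- housing: The return bin: grey steel housing fixed to the bench, 220 wide (y), 140 deep (x), 200 high (flat roof at z = 200); origin under its centre, x pointing away from the robot. Its front, 70 before the origin, is closed by the bottom-hinged aluminium flap, flush with it. The lock knob is on the roof.
- flap_hinge (a point): Middle of the flap's hinge line, at its bottom edge, 30 above the bench. Axes turn with the flap: x square to the panel, inwards; y along the hinge; z up the panel. Shut: x level, away from the robot (the housing's heading), z vertical. Panel 190 wide, 8 thick (x -4 to 4), 165 high; hinge is 66 mm before the housing's origin.
- flap_pocket (a point): Middle of the open mouth of the pocket that the flap carries behind its panel; axes as flap_hinge, from which it lies 50 inwards (x) and 110 up the panel (z). Inside: 92 mm along x, 162 along y, 106 deep below this point. With the flap open the panel is the sloping floor. A thin keeper bar crosses above the mouth at its -y side wall.
- flap_bar (a point): Centre of the flap's raised grab bar: round, 10 thick, 110 long along the hinge direction, a thin post at each end; 205 from the hinge, 40 above the panel's top edge; when shut 235 above the bench, 35 above the roof. Can be pinched from above with a finger before and one behind it; it can roll between the pads as the flap swings.
- flap (a joint): Angle of the flap, rad: 0 = shut and upright; grows as its top comes towards the robot and down; 0.95 = open, at its stop. Balanced near 0.4 to 0.5: below that it falls shut by itself, above it falls open, too fast if let go more than about 0.1 from either end. 1 to 4 N at the bar moves it. At either end it stays by itself.
- insert_mid (a point): Centre (25 above its foot) of the rejected insert: solid steel, 0.2 to 0.45 kg, 50 high, standing on the bench; square foot 40 x 40 x 14 high, on it a square neck 24 x 24 x 36 high. x and y lie along its sides, z up. Grasp it by the neck from above.
- lock_grip (a point): Middle of the black lock knob's bar grip, on its vertical turning axis. Grip 44 long (x), 14 wide (y), 30 high, on a round skirt 48 in diameter, 8 high; point 15 below the grip's top, 13 above the skirt, 35 above the roof when out. Axis 66 inwards of the shut flap's plane, 50 to the -y side of the housing's middle.
- lock_push (a joint): How far the lock knob is pressed in, m: 0 = out, 0.008 = fully in (hard stop). Spring: 5.6 N at the start, 11 N fully in. It must be in by more than 0.006 to turn; hidden teeth then keep it in (about 6 mm) until it comes to a position where it can spring out.
- lock (a joint): Turn of the lock knob, rad, clockwise from above; 0 = unlocked, grip along the housing's x. The next position is a slot 0.29 wide, its middle anywhere from 0.75 to 1.2, hidden and different each time. Pressed in, the knob passes it; only in the slot can it rise again, elsewhere pulling up meets a hard stop. It can turn on to 1.75.
- core_mid (a point): Bystander: centre of a round steel core, 50 high, round foot 42 and round neck 26 in diameter. It may stand left or right; the insert is on the other side.
- carton: Bystander: open cardboard carton 75 x 110 x 30 high with a white pad in it; origin under its centre.
- tape: Bystander: black and red tape dispenser with a yellow roll, 130 x 60 x 96 high; origin under its centre.
There are look-alikes about, which are no part of the job. What is shaped like the part that bears insert_mid but pink or turquoise is not meant.

How it is judged (in metres and radians):
On the way, in this order (a step that is already met when the one before it is completed fails the run):
1. the flap is pulled down to its stop (at least 0.85 rad) (value of joint flap above 0.85 rad), for 0.1 s.
2. the insert lies in the open flap's pocket, let go (value of joint flap above 0.6 rad and x of insert_mid in the frame of flap_hinge between 0 and 0.1 m and y of insert_mid in the frame of flap_hinge between -0.083 and 0.083 m and z of insert_mid in the frame of flap_hinge between 0 and 0.14 m and contact force between the fingers and insert below 0.3 N), for 0.2 s.
3. the flap is shut again (within 0.03 rad) with the insert in its pocket (value of joint flap below 0.03 rad and x of insert_mid in the frame of flap_hinge between 0 and 0.1 m and y of insert_mid in the frame of flap_hinge between -0.083 and 0.083 m and z of insert_mid in the frame of flap_hinge between 0 and 0.1 m), for 0.1 s.
At the end, for the whole second after the job is handed in: The flap is shut within 0.03 rad, the insert lies at rest inside its pocket, and the lock knob stands turned clockwise by more than 0.5 rad and sprung out (pressed in less than 2 mm), which it can do only in its next position (all of step 3 and value of joint lock above 0.5 rad and value of joint lock_push below 0.002 m and linear speed of insert below 0.03 m/s); the robot touches nothing.
It fails at once if the flap drops or slams (faster than 1.5 rad/s) (velocity of joint flap above 1.5 rad/s or velocity of joint flap below -1.5 rad/s).
It fails at once if the insert is thrown or dropped from a height (faster than 1.3 m/s) (linear speed of insert above 1.3 m/s).
It fails at once if the round core, carton or tape dispenser is moved by more than 30 mm (distance of any of core_mid, carton, tape from where it was at the start of the episode above 0.03 m).
It also fails if it takes over 72 s, if anything falls off the work surface, if the arm or the gripper's body presses on something with over 40 N, if the wrist force passes 120 N, or if a joint passes its speed limit or range.

ROBOT

A 6-joint arm with a two-finger parallel gripper is mounted at the origin on the work surface. World frame = base frame: x ahead of the robot, y to its left, z up, the work surface at z = 0. Lengths are in mm, angles in rad, forces in N, time in s.
With the tool pointing down it reaches from about 300 to 1000 mm from the base axis. Payload 5.1 kg.
Tool frame: the origin (TCP) lies at the very end of the fingers, on their centre line; the grasp point (between the pads) lies 19 mm behind it; z points along the fingers, y is the line along which they close (so a half turn about z gives the same grasp; the last joint's range is limited). The gripper opens to 95 mm and grips with 3 to 60 N. Pads are 20 mm wide; open, the fingers measure 119 mm over their backs; the gripper's body (75 mm by 180 mm) begins 59 mm behind the grasp point.
Start: joints at [-1.216, 0.124, 1.65, -0, 1.367, -0.083], TCP at [275.533, -588.698, 185.556] pointing down, gripper open.
Joint ranges: [-2.61, 2.61], [-1.02, 2.33], [0.03, 2.71], [-1.35, 4.49], [0.32, 2.68], [-2.91, 2.91]. Speed limits (rad/s): [2.57, 2.57, 3.14, 3.14, 3.14, 3.14].

INTERFACE

Orientations are given as a 3x3 rotation matrix whose columns are the frame's x, y, z axes.
In Python, from rig import env gives the robot as it stands.
- The arm moves only by the tool step_arm, never from a script. Its argument "targets" is a list of rows, each a list of 3 entries, a list of its own where there are three numbers: the shift along the tool's x, y, z in cm, then the turn about the tool's z in rad, then the gripper command: -1 is fully open, 1 is shut, values between are in proportion. A call has 1 to 12 rows; each row is the pose to reach, as a shift and turn from the pose commanded when the call began, along the tool's axes at that moment; what a row does not reach only later rows make up. A row lasts 1/10 s, in which the tool goes at most 50 mm and 8.59 degrees, less where a joint would pass 70% of its speed; a pose out of reach is approached as far as the arm can. A call with a gripper value outside its range is refused whole. The fingers move at their own pace and stop on an object; "grip_force" is the grip in N (left out, the last holds). Time passes only in rows, so rows that repeat a pose let the fingers close. It gives the time, the measured TCP pose, the force, the opening and the grip force at its end, in the units of the state.
- env.read_state(): the state, without advancing time (a new reading comes with each control period).
- env.grab_frame(name): name is "side" or "top" or "wrist"; returns (picture, depth): 384x512x3 uint8, blue, green, red; 384x512 float32, mm along the optical axis (not along the pixel's ray), 0 where there is no reading.
- env.camera_params(name): a dict with "vfov" (degrees; the focal length in pixels is half the picture's height over the tangent of half this angle, whatever the lens; pixels are square), "cx", "cy" (the principal point, pixels), "dist_coeffs" ([k1, k2, p1, p2, k3] as OpenCV has them; the pictures are not rectified), "R" (3x3) and "t" (3): a world point X has camera coordinates R X + t; the wrist camera has in their place "mount" (4x4, takes a point from camera to tool coordinates, whose origin is the TCP and whose axes are the flange's). Camera axes: x right, y down, z forward; pixel columns grow to the right and rows downward; lengths in mm; the calibration is good to about 2 mm. A picture is of the moment at which its call begins: read the wrist's pose just before it. camera_params takes no time and is no camera call.
- env.close_job(): hands the job in; it is judged then, once.
The state is a dict: "time_s": time; "joint_pos": joint angles; "joint_vel": joint speeds; "joint_efforts": joint torques, N m; "eef_pos": TCP position; "eef_rot": TCP orientation; "contact_force": force on the tool from outside, world axes, zero at the start; "ft_torque": the same for the moment, N m; "opening": opening from 0.0 (shut) to 1.0 (fully open); "grasp_force": force on a finger pad.
Only numpy, scipy, OpenCV 4.12 (cv2) and the standard library are available. Lean on these libraries where they do the work, as an engineer would, in place of code of your own. Each camera call takes 0.05 s, during which the arm holds its last target. There are 200 camera calls.

## Working session

There is one attempt and no reset: what is moved stays moved. The work goes in short steps, Python scripts to look and compute and a tool call to move; the robot and the scene stay as the last step left them, time stands still between calls to the robot, and variables do not carry over. Pictures are saved under pics/ and viewed, at most 10 in all, crops included, and the job is handed in when it is done.

Besides the shell and the picture viewer there is one more tool, called after ">>>" as name(argument=value, ...), one argument or row to a line, values as JSON. step_arm: Moves the arm, as the interface text tells. Its arguments: {"type":"object","properties":{"targets":{"type":"array","items":{"type":"array"}},"grip_force":{"type":"number"}},"required":["targets"]}

```bash
mkdir -p pics; ls
cat > h.py <<'E'
import numpy as np, cv2
from rig import env
def K(n):
    p=env.camera_params(n); f=192/np.tan(np.radians(p["vfov"])/2)
    return np.array([[f,0,p["cx"]],[0,f,p["cy"]],[0,0,1]]),np.array(p["dist_coeffs"],float),p
def pose(n):
    k,d,p=K(n)
    if n=="wrist":
        s=env.read_state(); M=np.array(p["mount"]); R=np.array(s["eef_rot"]); t=np.array(s["eef_pos"])
        return k,d,R@M[:3,:3],R@M[:3,3]+t
    R=np.array(p["R"]); t=np.array(p["t"]); return k,d,R.T,-R.T@t
def rays(n,uv,P=None):
    k,d,R,c=P or pose(n)
    q=cv2.undistortPoints(np.array(uv,float).reshape(-1,1,2),k,d).reshape(-1,2)
    return c,np.c_[q,np.ones(len(q))]@R.T
def onplane(n,uv,z,P=None):
    c,r=rays(n,uv,P); return c+r*((z-c[2])/r[:,2])[:,None]
def cloud(n,dep,P=None):
    v,u=np.mgrid[0:384,0:512]; c,r=rays(n,np.c_[u.ravel(),v.ravel()],P)
    return (c+r*dep.reshape(-1,1)).reshape(384,512,3)
E
python3 - <<'E'
from h import *
ims=[]
for n in("top","side"):
    P=pose(n); im,d=env.grab_frame(n); np.savez(f"pics/{n}.npz",im=im,d=d); cv2.imwrite(f"pics/{n}.png",im); ims.append(im)
    print(n,P[3],P[2].round(2).tolist())
cv2.imwrite("pics/top1.png",cv2.resize(ims[0],(800,600)));cv2.imwrite("pics/side1.png",cv2.resize(ims[1],(800,600)))
print(env.camera_params("wrist")["mount"]); print(env.read_state())
E
```

```text
pics
top [ 462.17254203  -19.90005574 1171.95738234] [[0.02, -1.0, 0.06], [-1.0, -0.02, -0.0], [0.01, -0.06, -1.0]]
side [ 138.12865861  732.17650596 1062.48327163] [[-0.88, -0.34, 0.31], [-0.47, 0.65, -0.6], [0.0, -0.68, -0.73]]
[[ 7.86774273e-05 -9.58893628e-01 -2.83765755e-01  8.07239134e+01]
 [ 9.99999849e-01  2.29557733e-04 -4.98453495e-04  1.55689399e-01]
 [ 5.43104504e-04 -2.83765673e-01  9.58893502e-01 -1.98516153e+02]
 [ 0.00000000e+00  0.00000000e+00  0.00000000e+00  1.00000000e+00]]
{'time_s': 0.1, 'joint_pos': array([-1.21559739e+00,  1.24408808e-01,  1.65151251e+00, -1.62386582e-05,
        1.36751783e+00, -8.26077042e-02]), 'joint_vel': array([-0.00024869, -0.0015749 , -0.00255377, -0.00024116, -0.00068851,
       -0.00032031]), 'joint_efforts': array([ 3.28006872e-04, -4.18879294e+01, -3.61097860e+01,  7.78021384e-02,
        4.61432047e-02, -5.69182725e-05]), 'eef_pos': array([ 275.31473474, -588.11832193,  184.44487811]), 'eef_rot': array([[ 9.05682373e-01,  4.23956374e-01, -6.57079513e-04],
       [ 4.23956861e-01, -9.05680739e-01,  1.72569990e-03],
       [ 1.36517214e-04, -1.84150935e-03, -9.99998295e-01]]), 'contact_force': array([-0.05456319, -0.14254939, -0.11147593]), 'ft_torque': array([-0.03085631,  0.00231257, -0.03008884]), 'grasp_force': 0.0, 'opening': 0.9947028989169701}
```

View pics/top1.png

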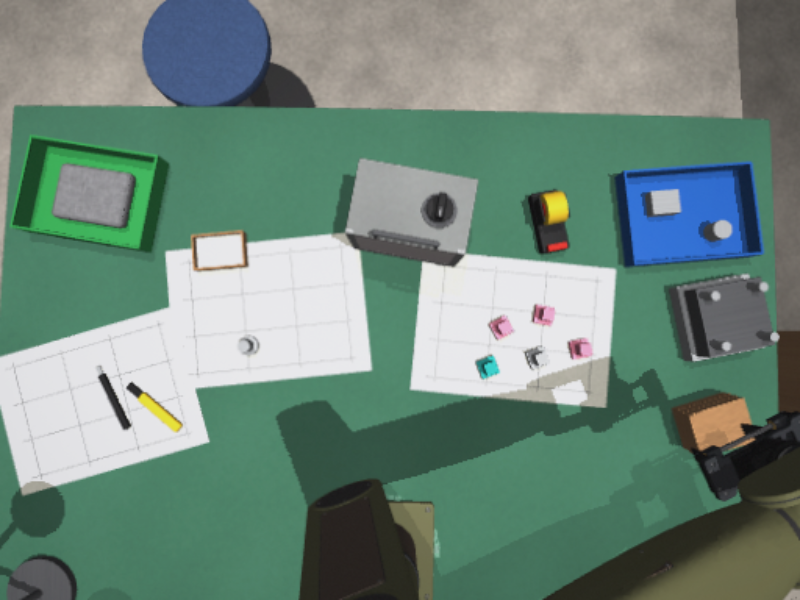

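View pics/side1.png

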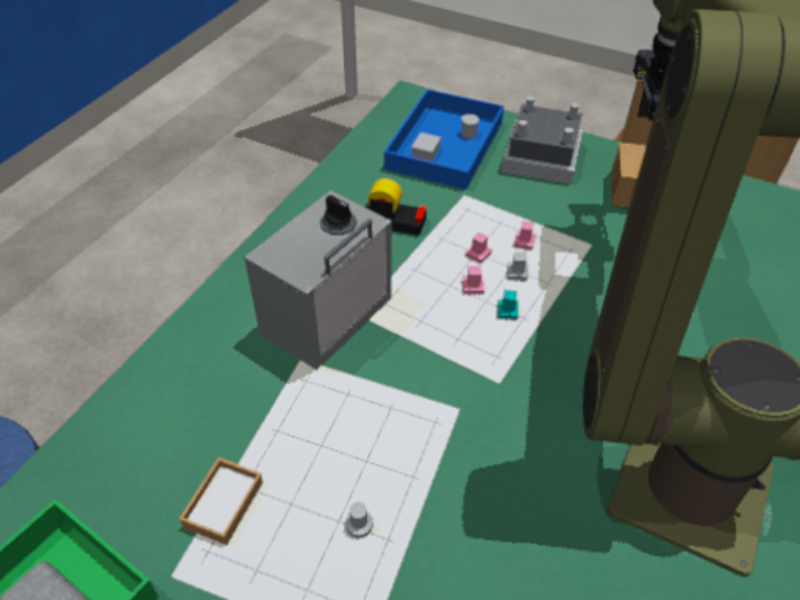

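The top view shows the bin at (412,210) with its knob at (439,208). The round core is at (248,345), the carton at (219,250) and the tape at (551,220). On the right sheet there are square-necked pieces: pink at (501,327), (544,315) and (581,348), turquoise at (488,367), and one bare steel grey at (537,357). Only the grey one fits the insert. I'll confirm it in a crop and measure.

Run:
```python
from h import *
D=np.load("pics/top.npz"); im,d=D["im"],D["d"]; C=cloud("top",d)
cv2.imwrite("pics/ins.png",cv2.resize(im[190:260,290:400],None,fx=6,fy=6,interpolation=cv2.INTER_CUBIC))
X,Y,Z=C[...,0],C[...,1],C[...,2]
# roof
m=((abs(Z-200)<8)&(d>0)).astype(np.uint8); n,l,st,ce=cv2.connectedComponentsWithStats(m)
for i in range(1,n):
    if st[i,4]>1500:
        print(st[i],ce[i]); pts=np.argwhere(l==i)[:,::-1]; w=onplane("top",pts,200)
        r=cv2.minAreaRect(w[:,:2].astype(np.float32)); print(r, cv2.boxPoints(r))
# knob: above 215
for a,b,nm in((222,236,"bar?"),(240,260,"knob")):
  m=((Z>a)&(Z<b+10)&(X>500)&(abs(Y)<150)&(d>0)).astype(np.uint8); n,l,st,ce=cv2.connectedComponentsWithStats(m)
  for i in range(1,n):
    if st[i,4]>15:
        q=C[l==i]; r=cv2.minAreaRect(q[:,:2].astype(np.float32)); print(nm,st[i],q.mean(0),r)
# insert
sub=((Z>7)&(Z<60)&(X>200)&(X<560)&(d>0)).astype(np.uint8); n,l,st,ce=cv2.connectedComponentsWithStats(sub)
for i in range(1,n):
    if 40<st[i,4]<1000:
        q=C[l==i]; r=cv2.minAreaRect(q[:,:2].astype(np.float32)); t=q[q[:,2]>40]
        print("obj",st[i],im[l==i].mean(0).round(),q[:,2].max(),r,"neck",t.mean(0) if len(t) else 0, cv2.minAreaRect(t[:,:2].astype(np.float32)) if len(t)>3 else 0)
```

```text
[ 221  102   85   61 3359] [262.04167907 130.65852932]
((685.9847412109375, -42.14067077636719), (219.90786743164062, 138.83673095703125), 80.55721282958984) [[ 599.4677   -139.21576 ]
 [ 736.42316  -161.99368 ]
 [ 772.5018     54.934418]
 [ 635.5463     77.71234 ]]
bar? [274 126   7   8  20] [687.42753906 -81.57741993 225.87264432] ((687.3533935546875, -82.39747619628906), (17.138229370117188, 13.859975814819336), 44.57863998413086)
bar? [282 128   8  13  43] [ 674.43552594 -104.24920444  224.55993282] ((672.3236694335938, -104.20504760742188), (13.572530746459961, 39.63930892944336), 74.97240447998047)
bar? [273 131   8  10  18] [670.07252011 -76.65362021 226.21287993] ((669.39501953125, -76.19206237792969), (31.27579689025879, 9.959941864013672), 30.110397338867188)
bar? [238 147  43  11 160] [622.47229471 -31.42210977 238.72697389] ((623.3596801757812, -31.13872528076172), (115.42109680175781, 10.585630416870117), 80.4741439819336)
knob [278 123   8  17  86] [676.18669332 -91.08230412 249.11433378] ((676.8928833007812, -91.38754272460938), (13.848485946655273, 42.72892761230469),
[... 2336 characters left out ...]
91601562, 23.7961483001709), 19.436948776245117)
obj [ 62 234  21  41 204] [72. 70. 70.] 19.53815212688596 ((308.3497619628906, 584.0725708007812), (149.46066284179688, 18.82632064819336), 28.617820739746094) neck 0 0
obj [ 81 245  35  32 284] [ 64. 180. 190.] 20.133130709073157 ((291.98687744140625, 492.63726806640625), (143.10572814941406, 23.452430725097656), 50.77263259887695) neck 0 0
obj [431 251  39  39 302] [38. 51. 66.] 59.88086926765823 ((300.5552978515625, -648.7783813476562), (72.22640991210938, 147.72781372070312), 53.50679016113281) neck [ 299.0999111  -642.45176792   49.23289379] ((301.43072509765625, -647.650634765625), (68.90843200683594, 142.96435546875), 52.93179702758789)
```

View pics/ins.png

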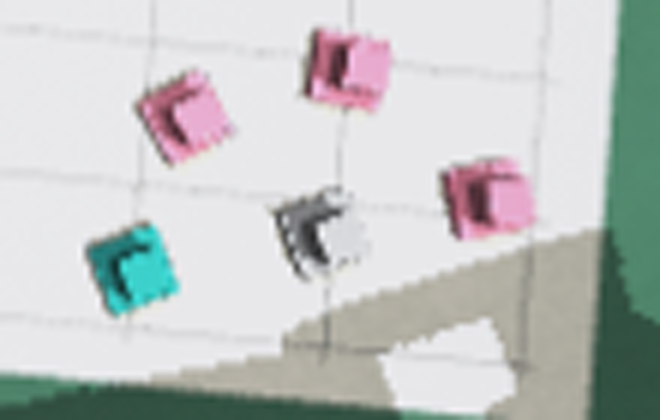

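The crop confirms it: the bare-steel square-necked piece at crop (320,235) is the insert. The pink and turquoise ones around it are look-alikes. I'll start with the flap and move above the bar.

>>> step_arm(
  targets=[
    [[0,0,-10],0,-1],
    [[0,0,-10],0,-1],
    [[55,-35.8,-10],-0.97,-1],
    [[55,-35.8,-10],-0.97,-1],
    [[55,-35.8,-10],-0.97,-1],
    [[55,-35.8,-10],-0.97,-1],
    [[55,-35.8,-10],-0.97,-1],
    [[55,-35.8,-10],-0.97,-1],
    [[55,-35.8,-10],-0.97,-1],
    [[55,-35.8,-10],-0.97,-1],
    [[55,-35.8,-10],-0.97,-1],
    [[55,-35.8,-10],-0.97,-1],
  ],
  grip_force=20,
)

```text
time_s: 1.3
eef_pos: [539.9, -162.0, 285.1]
eef_rot: [[0.162, 0.987, -0.0], [0.987, -0.162, 0.0], [-0.0, -0.0, -1.0]]
contact_force: [0.3, -1.4, -0.7]
opening: 0.997
grasp_force: 0.0
```

>>> step_arm(
  targets=[
    [[11,4.6,0],0,-1],
    [[11,4.6,0],0,-1],
    [[11,4.6,0],0,-1],
    [[11,4.6,0],0,-1],
    [[11,4.6,0],0,-1],
  ],
)

```text
time_s: 1.8
eef_pos: [602.3, -62.9, 284.9]
eef_rot: [[0.162, 0.987, -0.001], [0.987, -0.162, -0.0], [-0.001, -0.001, -1.0]]
contact_force: [-0.2, -0.5, -0.5]
opening: 1.003
grasp_force: 0.0
```

Run:
```python
from h import *
P=pose("wrist"); s=env.read_state(); im,d=env.grab_frame("wrist"); print(s["eef_pos"],s["eef_rot"],s["joint_pos"])
C=cloud("wrist",d,P); Z=C[...,2]; cv2.imwrite("pics/w1.png",cv2.resize(im,(800,600)))
m=((Z>225)&(Z<262)&(d>0)).astype(np.uint8); n,l,st,ce=cv2.connectedComponentsWithStats(m)
for i in range(1,n):
    if st[i,4]>100:
        q=C[l==i]; print(st[i],q.mean(0),q[:,2].max(),cv2.minAreaRect(q[:,:2].astype(np.float32)))
```

```text
[602.32110203 -62.92761617 284.86836635] [[ 1.61533185e-01  9.86866242e-01 -1.43224705e-03]
 [ 9.86867141e-01 -1.61533765e-01 -2.98294746e-04]
 [-5.25733274e-04 -1.36525306e-03 -9.99998930e-01]] [-1.92419070e-01 -1.53845623e-02  1.63032137e+00 -5.67202986e-04
  1.52800463e+00 -3.01499977e-02]
[ 273   70   15  155 1948] [622.55889239 -27.25739159 238.28759564] 241.31886527155285 ((622.1710815429688, -31.11493682861328), (118.45020294189453, 9.962388038635254), 80.61583709716797)
[ 329  201   63   27 1364] [677.35501022 -87.84204383 243.71220118] 250.93684545918626 ((677.9832763671875, -90.49553680419922), (13.792952537536621, 43.60702896118164), 79.83226013183594)
```

View pics/w1.png

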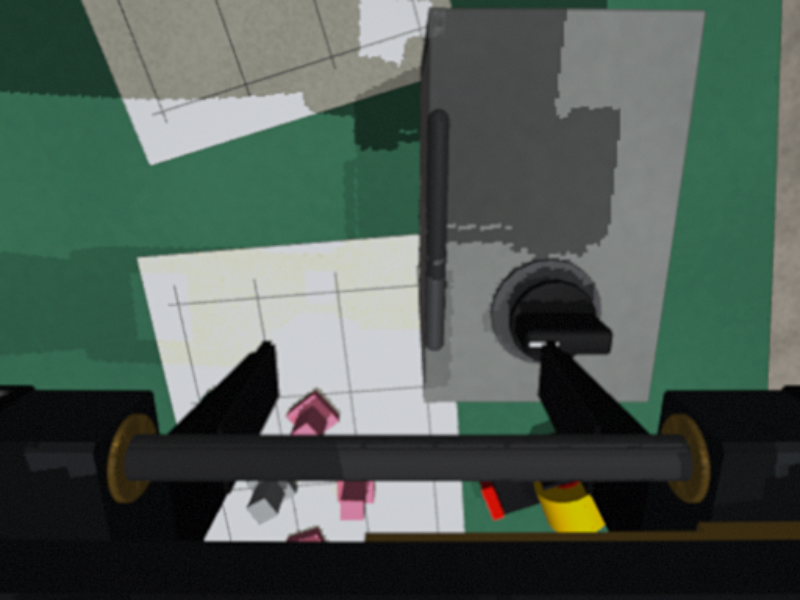

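The wrist view shows the bar at (437,230) and the knob at (555,325). Both match the top-view figures: bar centre at (622,-31). I'll move over the bar, lower and pinch it.

>>> step_arm(
  targets=[
    [[3.5,1.45,0],0,-1],
    [[3.5,1.45,0],0,-1],
    [[3.5,1.45,3],0,-1],
    [[3.5,1.45,6.8],0,-1],
    [[3.5,1.45,6.8],0,-1],
    [[3.5,1.45,6.8],0,1],
    [[3.5,1.45,6.8],0,1],
    [[3.5,1.45,6.8],0,1],
    [[3.5,1.45,6.8],0,1],
    [[3.5,1.45,6.8],0,1],
    [[3.5,1.45,6.8],0,1],
    [[3.5,1.45,6.8],0,1],
  ],
  grip_force=20,
)

```text
time_s: 3.05
eef_pos: [622.7, -30.7, 217.7]
eef_rot: [[0.162, 0.987, 0.0], [0.987, -0.162, -0.0], [-0.0, 0.0, -1.0]]
contact_force: [0.3, -0.7, 0.4]
opening: 0.466
grasp_force: 0.0
```

>>> step_arm(
  targets=[
    [[0,0,0],0,1],
    [[0,0,0],0,1],
    [[0,0,0],0,1],
    [[0,0,0],0,1],
    [[0,0,0],0,1],
    [[0,0,0],0,1],
  ],
)

```text
time_s: 3.65
eef_pos: [622.6, -30.7, 217.6]
eef_rot: [[0.162, 0.987, -0.0], [0.987, -0.162, 0.0], [-0.0, -0.0, -1.0]]
contact_force: [-0.8, -0.7, -0.0]
opening: 0.013
grasp_force: 0.0
```

Run:
```python
from h import *
P=pose("side"); im,d=env.grab_frame("side"); C=cloud("side",d,P)
cv2.imwrite("pics/s2.png",cv2.resize(im[90:240,130:290],None,fx=4,fy=4,interpolation=cv2.INTER_CUBIC))
print({k:env.read_state()[k] for k in("opening","grasp_force","contact_force")})
```

```text
{'opening': 0.0031656787399203176, 'grasp_force': 0.0, 'contact_force': array([0.33245656, 0.22382749, 0.65757192])}
```

View pics/s2.png

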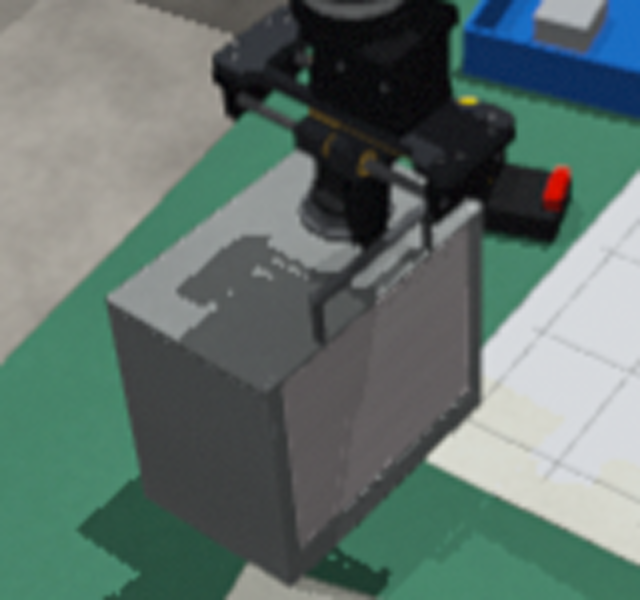

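Run:
```python
from h import *
s=env.read_state(); p=s["eef_pos"]; print(p)
k,d_,pp=K("side")
h=np.array([.9863,-.165,0]);l=np.array([.165,.9863,0]);B=np.array([622,-31.1,235])
W=np.array([p,p+[0,0,19],B,B+55*l,B-55*l,B-[0,0,30]])
u,_=cv2.projectPoints(W,cv2.Rodrigues(np.array(pp["R"]))[0],np.array(pp["t"]),k,d_); u=u.reshape(-1,2)
print(((u-[130,90])*4).round().tolist())
P=pose("wrist"); im,d=env.grab_frame("wrist"); cv2.imwrite("pics/w2.png",im[0:384,60:460][:, :])
C=cloud("wrist",d,P); Z=C[...,2]; m=((Z>225)&(Z<262)&(d>0)).astype(np.uint8); n,l,st,ce=cv2.connectedComponentsWithStats(m)
for i in range(1,n):
    if st[i,4]>100:
        q=C[l==i]; print(st[i],q.mean(0),q[:,2].max(),cv2.minAreaRect(q[:,:2].astype(np.float32)))
```

```text
[622.63947732 -30.76319638 217.53187842]
[[369.0, 271.0], [368.0, 249.0], [369.0, 251.0], [313.0, 298.0], [423.0, 205.0], [371.0, 285.0]]
[ 247  130   30  149 1889] [627.15610983  -2.36940141 240.39780734] 261.9637698621389 ((625.3471069335938, -16.86565399169922), (90.08279418945312, 14.874408721923828), 85.6078872680664)
[358 308  46  16 690] [686.17138868 -92.37985189 249.07827405] 251.24082995188166 ((686.1686401367188, -92.5270004272461), (13.497224807739258, 27.63993263244629), 80.08818054199219)
```

View pics/w2.png

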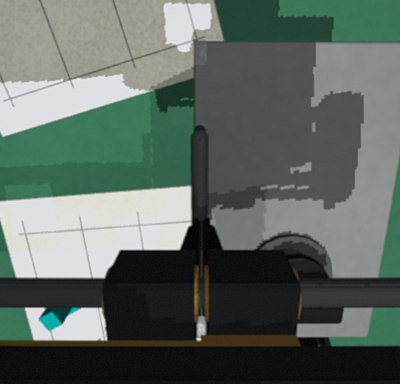

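Run:
```python
from h import *
P=pose("wrist"); im,d=env.grab_frame("wrist"); C=cloud("wrist",d,P); print("f",P[0][0,0])
for v in range(196,262,6): print(v,[tuple(C[v,u].round().astype(int)) for u in (246,254,260,266,274)])
P=pose("side"); im,d=env.grab_frame("side"); C=cloud("side",d,P)
for v in range(136,166,3): print(v,[tuple(C[v,u].round().astype(int)) for u in (218,221,224,227)])
```

```text
f 327.2847570679662
196 [(np.int64(594), np.int64(-83), np.int64(0)), (np.int64(623), np.int64(-9), np.int64(238)), (np.int64(626), np.int64(-9), np.int64(240)), (np.int64(629), np.int64(-10), np.int64(238)), (np.int64(633), np.int64(-23), np.int64(199))]
202 [(np.int64(593), np.int64(-91), np.int64(1)), (np.int64(622), np.int64(-12), np.int64(238)), (np.int64(626), np.int64(-12), np.int64(239)), (np.int64(629), np.int64(-14), np.int64(237)), (np.int64(633), np.int64(-28), np.int64(199))]
208 [(np.int64(591), np.int64(-100), np.int64(0)), (np.int64(621), np.int64(-16), np.int64(238)), (np.int64(625), np.int64(-16), np.int64(239)), (np.int64(628), np.int64(-17), np.int64(238)), (np.int64(632), np.int64(-32), np.int64(200))]
214 [(np.int64(589), np.int64(-109), np.int64(-1)), (np.int64(621), np.int64(-19), np.int64(238)), (np.int64(624), np.int64(-20), np.int64(239)), (np.int64(628), np.int64(-21), np.int64(237)), (np.int64(631), np.int64(-37), np.int64(199))]
220 [(np.int64(588), np.int64(-117), np.int64(-1)), (np.int64(621), np.int64(-18), np.int64(251)), (np.int64(624), np.int64(-23
[... 2772 characters left out ...]
int64(-18), np.int64(243)), (np.int64(616), np.int64(-29), np.int64(234)), (np.int64(630), np.int64(-67), np.int64(198))]
157 [(np.int64(623), np.int64(-11), np.int64(236)), (np.int64(637), np.int64(-47), np.int64(200)), (np.int64(632), np.int64(-53), np.int64(198)), (np.int64(621), np.int64(-51), np.int64(204))]
160 [(np.int64(638), np.int64(-33), np.int64(201)), (np.int64(633), np.int64(-39), np.int64(197)), (np.int64(625), np.int64(-42), np.int64(199)), (np.int64(619), np.int64(-47), np.int64(197))]
163 [(np.int64(633), np.int64(-25), np.int64(198)), (np.int64(625), np.int64(-27), np.int64(200)), (np.int64(621), np.int64(-35), np.int64(196)), (np.int64(616), np.int64(-41), np.int64(193))]
```

Both depth views show the real fingertips at about z = 243. That is about 25 mm above the reported TCP of 217.5, so the fingers closed just above the bar. I'll work with this offset: reopen partly and go 2.4 cm lower, watching the force.

>>> step_arm(
  targets=[
    [[0,0,0],0,0.2],
    [[0,0,0],0,0.2],
    [[0,0,0],0,0.2],
    [[0,0,0],0,0.2],
    [[0,0,0],0,0.2],
    [[0,0,0],0,0.2],
    [[0,0,0.8],0,0.2],
    [[0,0,1.6],0,0.2],
    [[0,0,2.4],0,0.2],
    [[0,0,2.4],0,0.2],
  ],
)

```text
time_s: 4.85
eef_pos: [621.4, -30.6, 191.0]
eef_rot: [[0.162, 0.987, -0.004], [0.987, -0.162, 0.001], [-0.0, -0.004, -1.0]]
contact_force: [0.5, -0.5, -0.6]
opening: 0.399
grasp_force: 0.0
```

Run:
```python
from h import *
P=pose("side"); im,d=env.grab_frame("side"); C=cloud("side",d,P)
X,Y,Z=C[...,0],C[...,1],C[...,2]
cv2.imwrite("pics/s3.png",cv2.resize(im[110:210,160:280],None,fx=5,fy=5,interpolation=cv2.INTER_CUBIC))
s=env.read_state(); print(s["eef_pos"],s["contact_force"])
```

```text
[621.87771079 -30.66485544 191.96362182] [-0.01264739 -0.16966731 -0.08695046]
```

View pics/s3.png

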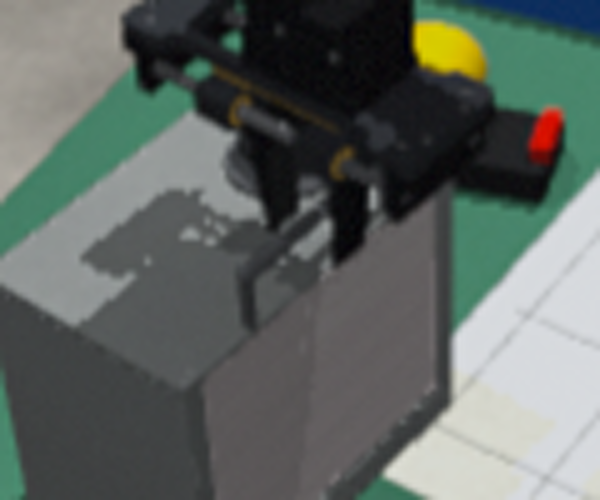

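The fingers now straddle the bar, with tips at (275,225) and (345,260) of the crop, and nothing is touching. I'll close.

>>> step_arm(
  targets=[
    [[0,0,0],0,1],
    [[0,0,0],0,1],
    [[0,0,0],0,1],
    [[0,0,0],0,1],
    [[0,0,0],0,1],
    [[0,0,0],0,1],
  ],
  grip_force=20,
)

```text
time_s: 5.5
eef_pos: [621.5, -30.5, 193.9]
eef_rot: [[0.162, 0.987, -0.003], [0.987, -0.162, 0.0], [-0.0, -0.003, -1.0]]
contact_force: [-5.8, 0.4, 3.3]
opening: 0.098
grasp_force: 20.0
```

Pinched (opening 0.098, 20 N). Now I'll swing the flap along its arc.

>>> step_arm(
  targets=[
    [[0,-0.8,0.02],0,1],
    [[0,-2.0,0.1],0,1],
    [[0,-3.3,0.26],0,1],
    [[0,-4.9,0.6],0,1],
    [[0,-6.4,1.0],0,1],
    [[0,-8.0,1.6],0,1],
    [[0,-9.5,2.3],0,1],
    [[0,-9.5,2.3],0,1],
  ],
)

```text
time_s: 6.3
eef_pos: [526.1, -14.4, 169.9]
eef_rot: [[0.162, 0.987, -0.003], [0.987, -0.162, 0.001], [0.001, -0.003, -1.0]]
contact_force: [-1.3, 2.2, 2.3]
opening: 0.101
grasp_force: 20.0
```

>>> step_arm(
  targets=[
    [[0,-1.4,0.85],0,1],
    [[0,-2.75,1.75],0,1],
    [[0,-4.0,2.8],0,1],
    [[0,-5.2,3.9],0,1],
    [[0,-6.3,5.1],0,1],
    [[0,-7.0,6.0],0,1],
    [[0,-7.3,6.4],0,1],
    [[0,-7.4,6.6],0,1],
    [[0,-7.4,6.6],0,1],
    [[0,-7.4,6.6],0,1],
  ],
)

```text
time_s: 7.3
eef_pos: [457.2, -3.0, 106.7]
eef_rot: [[0.162, 0.987, 0.002], [0.987, -0.162, 0.001], [0.001, 0.002, -1.0]]
contact_force: [-2.1, 3.2, 7.9]
opening: 0.097
grasp_force: 20.0
```

>>> step_arm(
  targets=[
    [[0,0,0],0,0.4],
    [[0,0,0],0,0.3],
    [[0,0,0],0,0.3],
    [[0,0,0],0,0.3],
    [[0,0,0],0,0.3],
    [[0,0,-2],0,0.3],
    [[0,0,-5],0,0.2],
    [[-5,0,-9],0,0.0],
    [[-31.8,0.5,-9],1.04,0.0],
    [[-31.8,0.5,-9],1.04,0.0],
    [[-31.8,0.5,-9],1.04,0.0],
    [[-31.8,0.5,-9],1.04,0.0],
  ],
)

```text
time_s: 8.5
eef_pos: [420.0, -241.6, 192.3]
eef_rot: [[0.696, 0.718, 0.001], [0.718, -0.696, -0.0], [0.0, 0.001, -1.0]]
contact_force: [1.3, 0.0, -0.1]
opening: 0.501
grasp_force: 0.0
```

>>> step_arm(
  targets=[
    [[0,0,0],0.1,0.0],
  ],
)

```text
time_s: 8.6
eef_pos: [419.4, -244.7, 192.3]
eef_rot: [[0.767, 0.641, -0.0], [0.641, -0.767, -0.002], [-0.001, 0.001, -1.0]]
contact_force: [-0.2, 0.7, 0.9]
opening: 0.501
grasp_force: 0.0
```

>>> step_arm(
  targets=[
    [[-5.3,5.0,0],0.33,0.0],
    [[-5.3,5.0,0],0.33,0.0],
    [[-5.3,5.0,0],0.33,0.0],
    [[-5.3,5.0,0],0.33,0.0],
  ],
)

```text
time_s: 9.0
eef_pos: [412.5, -312.8, 191.7]
eef_rot: [[0.93, 0.368, -0.001], [0.368, -0.93, 0.001], [-0.0, -0.001, -1.0]]
contact_force: [0.9, -0.1, 0.7]
opening: 0.501
grasp_force: 0.0
```

Run:
```python
from h import *
P=pose("wrist"); s=env.read_state(); im,d=env.grab_frame("wrist"); print(s["eef_pos"],np.degrees(np.arctan2(s["eef_rot"][1,0],s["eef_rot"][0,0])))
C=cloud("wrist",d,P); Z=C[...,2]
m=((Z>6)&(Z<70)&(d>0)&(np.ptp(im.astype(int),axis=2)<30)).astype(np.uint8); n,l,st,ce=cv2.connectedComponentsWithStats(m)
for i in range(1,n):
    if st[i,4]>150:
        q=C[l==i]; t=q[q[:,2]>46]; print(st[i],im[l==i].mean(0).round(),q.mean(0),q[:,2].max(),len(t))
        if len(t)>20: print("  neck",t.mean(0),cv2.minAreaRect(t[:,:2].astype(np.float32)))
# flap angle from top view: bar
P=pose("top"); im,d=env.grab_frame("top"); C=cloud("top",d,P)
m=(abs(C[...,0]-457)<25)&(abs(C[...,1]+3)<60)&(C[...,2]>125); print("bar",C[m].mean(0),m.sum())
```

```text
[ 412.50588837 -312.78441925  191.68947401] 21.57394414591208
[ 248  148   34   36 1179] [124. 122. 119.] [ 412.93960143 -316.35092461   29.98773447] 51.33508049452081 486
  neck [ 409.37000876 -317.80518628   49.38993926] ((409.3494567871094, -317.9815673828125), (24.089473724365234, 22.793170928955078), 21.139259338378906)
[490 204  22  54 484] [34. 33. 32.] [ 438.09418154 -631.0411918    14.58342418] 31.61182007813909 0
[452 310  33  11 210] [21. 34. 48.] [ 318.80423779 -652.59141566   15.62449059] 25.649077376044488 0
[449 320  33  23 415] [20. 34. 48.] [ 311.69859604 -629.28379037   48.56701757] 69.96028076873648 219
  neck [ 310.05478003 -623.37073151   57.7625452 ] ((310.8868103027344, -625.7366943359375), (3.5318856239318848, 44.36357879638672), 18.804000854492188)
bar [461.87925615 -17.80623891 986.83938818] 910
```

>>> step_arm(
  targets=[
    [[-0.4,0.35,5],0,0.0],
    [[-0.4,0.35,10],0,0.0],
    [[-0.4,0.35,12],0,0.0],
    [[-0.4,0.35,12],0,0.0],
  ],
)

```text
time_s: 9.5
eef_pos: [408.0, -313.8, 67.7]
eef_rot: [[0.929, 0.37, -0.006], [0.37, -0.929, 0.006], [-0.004, -0.008, -1.0]]
contact_force: [-0.7, 0.2, -0.5]
opening: 0.498
grasp_force: 0.0
```

>>> step_arm(
  targets=[
    [[0,0.4,2],0,0.0],
    [[0,0.4,4],0,0.0],
    [[0,0.4,6],0,0.0],
    [[0,0.4,7],0,0.0],
    [[0,0.4,7],0,0.0],
    [[0,0.4,7],0,1],
    [[0,0.4,7],0,1],
    [[0,0.4,7],0,1],
    [[0,0.4,7],0,1],
    [[0,0.4,7],0,1],
  ],
  grip_force=35,
)

```text
time_s: 10.5
eef_pos: [412.1, -320.2, 2.9]
eef_rot: [[0.93, 0.369, 0.0], [0.369, -0.93, 0.001], [0.0, -0.001, -1.0]]
contact_force: [-1.0, 4.5, 6.2]
opening: 0.25
grasp_force: 35.0
```

>>> step_arm(
  targets=[
    [[0,0,-3],0,1],
    [[0,0,-8],0,1],
    [[0,0,-13],0,1],
    [[0,0,-18],0,1],
    [[4,-4,-22.5],0.1,1],
    [[25.1,-23.4,-22.5],0.54,1],
    [[25.1,-23.4,-22.5],0.54,1],
    [[25.1,-23.4,-22.5],0.54,1],
    [[25.1,-23.4,-22.5],0.54,1],
    [[25.1,-23.4,-22.5],0.54,1],
    [[25.1,-23.4,-22.5],0.54,1],
    [[25.1,-23.4,-22.5],0.54,1],
  ],
)

```text
time_s: 11.7
eef_pos: [559.8, -6.9, 226.3]
eef_rot: [[0.987, -0.158, 0.0], [-0.158, -0.987, 0.001], [-0.0, -0.001, -1.0]]
contact_force: [-0.4, -1.2, -3.7]
opening: 0.251
grasp_force: 35.0
```

>>> step_arm(
  targets=[
    [[0,0,0],0,1],
    [[0,0,0],0,1],
  ],
)

```text
time_s: 11.9
eef_pos: [558.6, -10.4, 226.0]
eef_rot: [[0.987, -0.16, -0.001], [-0.16, -0.987, -0.001], [-0.001, 0.001, -1.0]]
contact_force: [-0.0, 0.7, -3.6]
opening: 0.249
grasp_force: 35.0
```

Run:
```python
from h import *
s=env.read_state(); print(s["eef_pos"],np.degrees(np.arctan2(s["eef_rot"][1,0],s["eef_rot"][0,0])),s["opening"],s["joint_pos"])
P=pose("side"); im,d=env.grab_frame("side")
cv2.imwrite("pics/s4.png",cv2.resize(im[80:280,140:340],None,fx=3,fy=3,interpolation=cv2.INTER_CUBIC))
```

```text
[558.56217493 -10.43817077 226.00417738] -9.230387014093145 0.2494365984552799 [-1.14255511e-01 -9.95029826e-02  1.80789382e+00 -9.11332920e-04
  1.43456713e+00  1.61776520e+00]
```

View pics/s4.png

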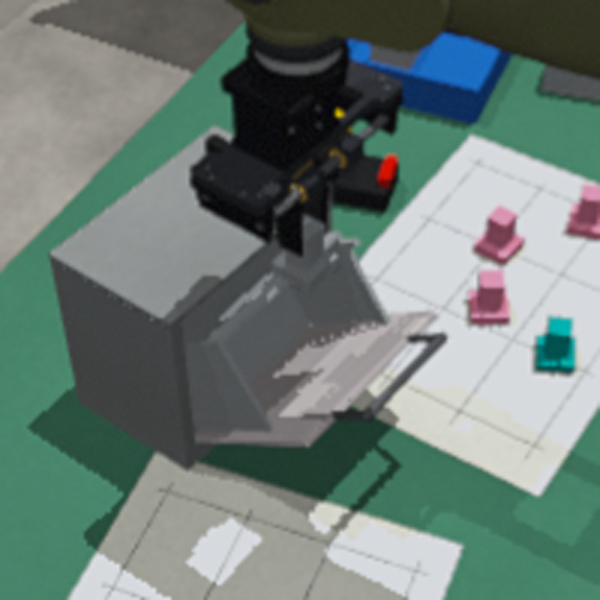

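The insert is held at (310,255) above the open pocket, and the flap is resting at its stop. I'll lower it.

>>> step_arm(
  targets=[
    [[0,0,3],0,1],
    [[0,0,6],0,1],
    [[0,0,9],0,1],
    [[0,0,11],0,1],
    [[0,0,11.8],0,1],
    [[0,0,12.2],0,1],
    [[0,0,12.2],0,1],
  ],
)

```text
time_s: 12.65
eef_pos: [559.2, -11.2, 105.6]
eef_rot: [[0.987, -0.162, 0.001], [-0.162, -0.987, -0.0], [0.001, 0.0, -1.0]]
contact_force: [-0.8, -0.2, -3.5]
opening: 0.248
grasp_force: 35.0
```

>>> step_arm(
  targets=[
    [[0,0,0.3],0,1],
    [[0,0,0.6],0,1],
    [[0,0,0.6],0,1],
  ],
)

```text
time_s: 12.95
eef_pos: [559.6, -10.6, 99.7]
eef_rot: [[0.987, -0.161, 0.002], [-0.161, -0.987, -0.0], [0.002, 0.0, -1.0]]
contact_force: [0.3, -0.3, -2.6]
opening: 0.251
grasp_force: 35.0
```

>>> step_arm(
  targets=[
    [[0,0,0.3],0,1],
    [[0,0,0.3],0,1],
  ],
)

```text
time_s: 13.15
eef_pos: [561.0, -10.7, 98.5]
eef_rot: [[0.987, -0.161, 0.005], [-0.161, -0.987, -0.001], [0.005, -0.0, -1.0]]
contact_force: [1.4, -0.1, 3.7]
opening: 0.25
grasp_force: 35.0
```

Contact with the sloping panel. I'll let go and rise straight up.

>>> step_arm(
  targets=[
    [[0,0,0],0,0.3],
    [[0,0,0],0,0.2],
    [[0,0,0],0,0.2],
    [[0,0,0],0,0.2],
    [[0,0,0],0,0.2],
    [[0,0,-2],0,0.2],
    [[0,0,-5],0,0.2],
    [[0,0,-9],0,0.2],
    [[0,0,-13],0,0.2],
    [[0,0,-13],0,0.2],
  ],
)

```text
time_s: 14.15
eef_pos: [562.6, -10.8, 233.8]
eef_rot: [[0.987, -0.161, 0.012], [-0.161, -0.987, -0.001], [0.012, -0.001, -1.0]]
contact_force: [1.5, 0.4, 1.1]
opening: 0.397
grasp_force: 0.0
```

Run:
```python
from h import *
s=env.read_state(); print(s["eef_pos"],s["contact_force"],s["opening"])
P=pose("wrist"); im,d=env.grab_frame("wrist"); C=cloud("wrist",d,P)
im2,_=env.grab_frame("side")
a=cv2.resize(im,(400,300)); b=cv2.resize(im2[80:280,140:340],(300,300)); cv2.imwrite("pics/w5.png",np.hstack([a,b]))
```

```text
[562.55104703 -10.83084932 233.84542091] [1.45700445 0.40956731 1.1129128 ] 0.3974784881352045
```

View pics/w5.png

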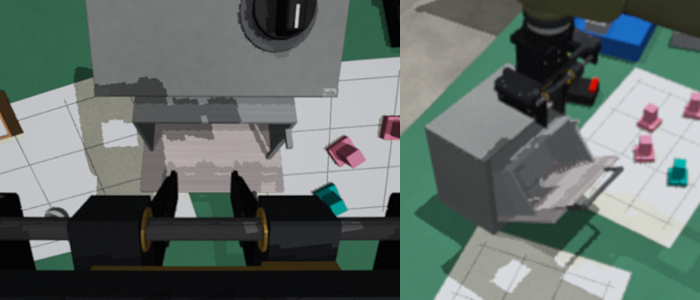

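The pocket view shows an empty panel and free fingers, so the insert has slid down into the pocket, hidden behind the back wall. The flap is still open. I'll go back to the bar.

>>> step_arm(
  targets=[
    [[-5,0.5,0],-0.14,0.2],
    [[-10.5,0.95,0],-0.28,0.2],
    [[-10.5,0.95,0],-0.42,0.2],
    [[-10.5,0.95,0],-0.56,0.2],
    [[-10.5,0.95,0],-0.7,0.2],
    [[-10.5,0.95,0],-0.84,0.2],
    [[-10.5,0.95,0],-0.98,0.2],
    [[-10.5,0.95,0],-1.12,0.2],
    [[-10.5,0.95,0],-1.26,0.2],
    [[-10.5,0.95,0],-1.4,0.2],
    [[-10.5,0.95,0],-1.57,0.2],
    [[-10.5,0.95,0],-1.57,0.2],
  ],
)

```text
time_s: 15.45
eef_pos: [452.6, -2.7, 223.7]
eef_rot: [[0.162, 0.987, -0.004], [0.987, -0.162, 0.0], [-0.0, -0.004, -1.0]]
contact_force: [-1.2, -0.4, -0.9]
opening: 0.403
grasp_force: 0.0
```

>>> step_arm(
  targets=[
    [[0,0,5],0,0.2],
    [[0,0,5],0,0.2],
  ],
)

```text
time_s: 15.65
eef_pos: [447.8, -2.2, 167.4]
eef_rot: [[0.164, 0.986, -0.016], [0.986, -0.164, 0.002], [-0.001, -0.016, -1.0]]
contact_force: [-0.7, -0.0, -1.7]
opening: 0.398
grasp_force: 0.0
```

>>> step_arm(
  targets=[
    [[0,0.4,0],0,0.2],
    [[0,0.4,0],0,0.2],
  ],
)

```text
time_s: 15.85
eef_pos: [459.1, -3.7, 178.0]
eef_rot: [[0.163, 0.987, 0.002], [0.987, -0.163, -0.0], [0.0, 0.003, -1.0]]
contact_force: [1.0, -0.3, 1.5]
opening: 0.397
grasp_force: 0.0
```

>>> step_arm(
  targets=[
    [[0,0,2],0,0.2],
    [[0,0,4],0,0.2],
    [[0,0,6],0,0.2],
    [[0,0,7],0,0.2],
    [[0,0,7],0,0.2],
    [[0,0,7],0,1],
    [[0,0,7],0,1],
    [[0,0,7],0,1],
    [[0,0,7],0,1],
    [[0,0,7],0,1],
    [[0,0,7],0,1],
    [[0,0,7],0,1],
  ],
  grip_force=25,
)

```text
time_s: 17.05
eef_pos: [456.9, -3.4, 106.7]
eef_rot: [[0.162, 0.987, -0.002], [0.987, -0.162, 0.0], [-0.0, -0.002, -1.0]]
contact_force: [-6.0, 0.9, 5.4]
opening: 0.094
grasp_force: 25.0
```

>>> step_arm(
  targets=[
    [[0,0.6,-0.8],0,1],
    [[0,1.7,-2.05],0,1],
    [[0,2.85,-3.2],0,1],
    [[0,4.1,-4.25],0,1],
    [[0,5.45,-5.2],0,1],
    [[0,6.85,-6.05],0,1],
    [[0,8.3,-6.8],0,1],
    [[0,9.85,-7.4],0,1],
    [[0,11.4,-7.9],0,1],
    [[0,13.0,-8.25],0,1],
    [[0,14.0,-8.4],0,1],
    [[0,14.0,-8.4],0,1],
  ],
)

```text
time_s: 18.25
eef_pos: [597.2, -27.0, 190.6]
eef_rot: [[0.163, 0.987, 0.002], [0.987, -0.163, -0.001], [-0.001, 0.002, -1.0]]
contact_force: [0.6, -2.7, 2.4]
opening: 0.095
grasp_force: 25.0
```

>>> step_arm(
  targets=[
    [[0,0.9,-0.1],0,1],
    [[0,1.7,-0.15],0,1],
    [[0,2.3,-0.17],0,1],
    [[0,2.7,-0.17],0,1],
    [[0,2.7,-0.17],0,1],
    [[0,2.7,-0.17],0,1],
  ],
)

```text
time_s: 18.85
eef_pos: [621.4, -30.9, 191.7]
eef_rot: [[0.162, 0.987, -0.003], [0.987, -0.162, -0.0], [-0.001, -0.003, -1.0]]
contact_force: [-4.9, -4.1, 3.3]
opening: 0.097
grasp_force: 25.0
```

>>> step_arm(
  targets=[
    [[0,0,0],0,0.2],
    [[0,0,0],0,0.2],
    [[0,0,0],0,0.2],
    [[0,0,0],0,0.2],
    [[0,0,0],0,0.2],
    [[0,-0.2,-2],0,0.2],
    [[0,-0.2,-5],0,0.2],
    [[0,-0.2,-8],0,0.2],
    [[-5,6.4,-8],-0.14,0.2],
    [[-5,6.4,-8],-0.28,0.2],
    [[-5,6.4,-8],-0.42,0.2],
    [[-5,6.4,-8],-0.56,0.2],
  ],
)

```text
time_s: 20.05
eef_pos: [678.0, -91.2, 271.0]
eef_rot: [[-0.391, 0.92, -0.001], [0.92, 0.391, 0.001], [0.001, -0.001, -1.0]]
contact_force: [0.4, -0.3, -0.5]
opening: 0.401
grasp_force: 0.0
```

>>> step_arm(
  targets=[
    [[0,0,0],-0.14,0.2],
    [[0,0,0],-0.28,0.2],
    [[0,0,0],-0.42,0.2],
    [[0,0,0],-0.56,0.2],
    [[0,0,0],-0.7,0.2],
    [[0,0,0],-0.84,0.2],
    [[0,0,0],-1.0,0.2],
    [[0,0,0],-1.0,0.2],
  ],
)

```text
time_s: 20.85
eef_pos: [677.6, -90.2, 271.6]
eef_rot: [[-0.985, 0.173, -0.0], [0.173, 0.985, 0.0], [0.0, 0.0, -1.0]]
contact_force: [0.9, 0.1, -0.4]
opening: 0.402
grasp_force: 0.0
```

Run:
```python
from h import *
P=pose("wrist"); s=env.read_state(); im,d=env.grab_frame("wrist"); C=cloud("wrist",d,P); Z=C[...,2]
print(s["time_s"],s["eef_pos"],np.degrees(np.arctan2(s["eef_rot"][1,0],s["eef_rot"][0,0])),s["joint_pos"])
m=((Z>225)&(Z<262)&(d>0)).astype(np.uint8); n,l,st,ce=cv2.connectedComponentsWithStats(m)
for i in range(1,n):
    if st[i,4]>100:
        q=C[l==i]; t=q[q[:,2]>245]; print(st[i],q.mean(0),q[:,2].max(),cv2.minAreaRect(q[:,:2].astype(np.float32)), cv2.minAreaRect(t[:,:2].astype(np.float32)) if len(t)>9 else '')
P=pose("side"); im,d=env.grab_frame("side"); C=cloud("side",d,P); Z=C[...,2]
h=np.array([.9863,-.165]); q=C[(Z>60)&(Z<170)&(d>0)]; r=(q[:,:2]-[621.5,-31.1]); a=r@h; b=r@[.165,.9863]
k=(abs(b)<70)&(abs(a)<40); print("panel front", np.percentile(a[k],[10,50,90]), [np.median(a[k&(abs(q[:,2]-z)<15)]) for z in(80,115,150)])
```

```text
20.85 [677.58081811 -90.24631245 271.63700632] 170.05982140905098 [-2.11016592e-01  1.59274239e-01  1.46804956e+00  2.41723591e-04
  1.51434083e+00 -1.60833771e+00]
[ 245  104  171   16 2437] [621.60781834 -31.5344016  238.25706553] 241.58082996625097 ((621.9048461914062, -31.344715118408203), (119.00117492675781, 10.045764923095703), 80.65400695800781) 
[ 250  170   20   65 1204] [675.511809   -90.41517581 247.57644759] 251.23593767019233 ((678.6154174804688, -91.18550872802734), (13.937921524047852, 43.97704315185547), 79.80403900146484) ((678.6985473632812, -91.138671875), (13.55980110168457, 43.879119873046875), 80.68743133544922)
panel front [-5.55615338 -4.05238704 -2.57852731] [np.float64(-4.071660852399253), np.float64(-3.9560614216102694), np.float64(-4.085387220629589)]
```

The flap is shut: its face sits at -4 mm at all heights. The knob is at (678,-91), so I'll lower over it and close.

>>> step_arm(
  targets=[
    [[0,-0.05,3],0,0.2],
    [[0,-0.05,5],0,0.2],
    [[0,-0.05,6.5],0,0.2],
    [[0,-0.05,7.0],0,0.2],
    [[0,-0.05,7.0],0,0.2],
    [[0,-0.05,7.0],0,1],
    [[0,-0.05,7.0],0,1],
    [[0,-0.05,7.0],0,1],
    [[0,-0.05,7.0],0,1],
    [[0,-0.05,7.0],0,1],
    [[0,-0.05,7.0],0,1],
  ],
  grip_force=40,
)

```text
time_s: 22.05
eef_pos: [677.8, -91.3, 202.8]
eef_rot: [[-0.985, 0.173, 0.001], [0.173, 0.985, -0.001], [-0.002, -0.001, -1.0]]
contact_force: [0.3, -2.2, 3.4]
opening: 0.143
grasp_force: 40.0
```

>>> step_arm(
  targets=[
    [[0,0,0.3],0,1],
    [[0,0,0.6],0,1],
    [[0,0,0.9],0,1],
    [[0,0,1.0],0,1],
    [[0,0,1.0],0,1],
  ],
)

```text
time_s: 22.55
eef_pos: [678.0, -91.3, 195.0]
eef_rot: [[-0.985, 0.173, 0.002], [0.173, 0.985, -0.001], [-0.002, -0.001, -1.0]]
contact_force: [-3.7, -1.5, 10.3]
opening: 0.144
grasp_force: 40.0
```

>>> step_arm(
  targets=[
    [[0,0,0.3],0,1],
    [[0,0,0.5],0,1],
    [[0,0,0.5],0,1],
  ],
)

```text
time_s: 22.85
eef_pos: [678.2, -91.4, 194.6]
eef_rot: [[-0.985, 0.173, 0.004], [0.173, 0.985, -0.002], [-0.004, -0.001, -1.0]]
contact_force: [-10.2, -0.0, 22.4]
opening: 0.143
grasp_force: 40.0
```

>>> step_arm(
  targets=[
    [[0,0,0],0.12,1],
    [[0,0,0],0.24,1],
    [[0,0,0],0.36,1],
    [[0,0,0],0.48,1],
    [[0,0,0],0.6,1],
    [[0,0,0],0.72,1],
    [[0,0,0],0.72,1],
  ],
)

```text
time_s: 23.55
eef_pos: [678.3, -91.1, 194.6]
eef_rot: [[-0.625, 0.781, 0.005], [0.781, 0.625, -0.001], [-0.004, 0.003, -1.0]]
contact_force: [-10.6, 1.2, 22.0]
opening: 0.147
grasp_force: 40.0
```

>>> step_arm(
  targets=[
    [[0,0,-0.6],0,1],
    [[0,0,-1.1],0,1],
    [[0,0,-1.1],0,1],
  ],
)

```text
time_s: 23.85
eef_pos: [678.1, -91.0, 200.3]
eef_rot: [[-0.626, 0.78, 0.002], [0.78, 0.626, -0.001], [-0.002, 0.001, -1.0]]
contact_force: [-1.9, -0.7, 10.4]
opening: 0.147
grasp_force: 40.1
```

It has risen 5.7 mm and the spring is still pushing up, so this looks like the slot. I'll ease up the rest of the way and then pull lightly.

>>> step_arm(
  targets=[
    [[0,0,-0.3],0,1],
    [[0,0,-0.5],0,1],
    [[0,0,-0.5],0,1],
  ],
)

```text
time_s: 24.15
eef_pos: [678.0, -91.0, 202.2]
eef_rot: [[-0.626, 0.78, 0.001], [0.78, 0.626, -0.0], [-0.001, 0.0, -1.0]]
contact_force: [3.4, -1.6, 1.0]
opening: 0.143
grasp_force: 40.1
```

>>> step_arm(
  targets=[
    [[0,0,-0.05],0,0.2],
    [[0,0,-0.05],0,0.2],
    [[0,0,-0.05],0,0.2],
    [[0,0,-0.05],0,0.2],
    [[0,0,-0.05],0,0.2],
    [[0,0,-2],0,0.2],
    [[0,0,-5],0,0.2],
    [[0,0,-9],0,0.2],
    [[0,0,-9],0,0.2],
    [[0,0,-9],0,0.2],
  ],
)

```text
time_s: 25.15
eef_pos: [678.1, -90.9, 294.7]
eef_rot: [[-0.627, 0.779, 0.003], [0.779, 0.627, -0.001], [-0.002, 0.002, -1.0]]
contact_force: [-0.5, -0.5, -0.7]
opening: 0.401
grasp_force: 0.0
```

Run:
```python
from h import *
P=pose("wrist"); s=env.read_state(); im,d=env.grab_frame("wrist"); C=cloud("wrist",d,P); X,Y,Z=C[...,0],C[...,1],C[...,2]
print(s["time_s"],s["eef_pos"],s["contact_force"])
r=np.hypot(X-678,Y+91); k=(r<30)&(Z<265)&(d>0)
t=k&(Z>236); print("top",np.percentile(Z[t],[50,80,95,99]),t.sum(),cv2.minAreaRect(C[t][:,:2].astype(np.float32)))
sk=k&(r<23)&(Z>207)&(Z<230); print("skirt",np.median(Z[sk]),"roof",np.median(Z[(r>30)&(r<60)&(abs(Z-200)<10)]))
P=pose("side"); im,d=env.grab_frame("side"); C=cloud("side",d,P); Z=C[...,2]
h=np.array([.9863,-.165]); q=C[(Z>60)&(Z<170)&(d>0)]; r=(q[:,:2]-[621.5,-31.1]); a=r@h; b=r@[.165,.9863]
k=(abs(b)<70)&(abs(a)<40); print("panel front",[np.median(a[k&(abs(q[:,2]-z)<15)]) for z in(80,115,150)])
```

```text
25.15 [678.05575513 -90.94926957 294.73723735] [-0.47267471 -0.46169549 -0.66590108]
top [249.09272662 249.76852149 250.44737508 251.0144992 ] 965 ((678.7523803710938, -90.6795654296875), (13.963218688964844, 43.30328369140625), 35.90506362915039)
skirt 221.3535322721897 roof 199.45705117650846
panel front [np.float64(-3.9021691883791987), np.float64(-4.0809338227746474), np.float64(-4.074394827251748)]
```

The knob is out (top at 250, skirt at 221) and turned about 0.75 rad. The flap is shut and the arm is clear, so I'm handing in.

```bash
python3 -c "
from rig import env
print(env.close_job())"
```

```text
the job is handed in; nothing more can be done
None
```

The job is handed in at about 25 s of the 72 s allowed: the insert was let go into the pocket, the flap is shut, and the knob is sprung back out about 0.75 rad clockwise. The last measurements confirmed the flap and knob, but I didn't see the insert in the pocket after letting go, and the hand-in returned no verdict.

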